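Pin the swing-in lens arm home

TASK

Swing the lens arm of the little optics rig back home against its stop, so that the eye at its end lies over the fixed knuckle with the holes in line. Then take the long slim pin (the one with the narrow, plain upright grip) from its stand and lower it down through both holes until its flange sits on the eye, and let go. Leave the short thick pin in its stand.

Things in the scene. Friction and masses are not known exactly. Their poses are not given: they have to be found in the camera images.
- eye (a point): Hole in the eye ending the level swing arm, at its top face (z 76 mm). Eye 52 wide, 18 high; hole 24, mouth flared to 36. +y runs along the arm to its upright pivot, 180 mm off; 90 mm along +y is the arm's upright steel stud, 16 across, top z 114, to move it by. Arm top z 75. Starts swung 20-45 deg open to -x; light friction (1-2 N at stud), stays put; hard stop where eye is over bore.
- bore (a point): Hole in the fixed knuckle, at its top face (z 55 mm). Hole 24 mm, open below, mouth flared to 36; knuckle 20 high. Fixed rig axes: z up, +y to the arm's pivot, 180 mm off. With the arm home the eye is straight above with equal axes. Black base plate 150 x 290 x 10, yaw within 17 deg; nothing fixed on it tops 72 mm; the arm's pivot cap reaches z 84.
- pin: Long slim steel pin hanging upright by its flange in a bridge-shaped aluminium stand (64 x 90 mm, top z 66). Origin: centre of lower tip, z up. Shank 13 across, 60 long, last 12 tapering to 6; flange 44 across at 60-65 mm; plain round grip 20 across at 65-99 mm. About 0.16 kg. Seated through both holes: flange on the eye, tip 39 mm below the bore point.
- stub_pin: Bystander, the wrong pin: short thick steel pin with a mushroom knob 34 mm across, in a like stand; which stand is where varies. Origin: centre of lower end. Shank 28 across (too thick for the holes) and 22 long, flange 48, 53 mm high in all, top z 97.
Things that resemble listed ones, but are neither listed nor needed, are in the scene too. What is shaped like the pin but brown or green is not meant.

How it is judged:
By the outcome, as a careful person would: the job done as asked, in the order asked, and still so for the second after the job is handed in, with the robot touching nothing.
It also fails if it takes over 61 s, if anything falls off the work surface, if the arm or the gripper's body presses on something with over 40 N, if the wrist force passes 120 N, or if a joint passes its speed limit or range.

ROBOT

A 6-joint arm with a two-finger parallel gripper is mounted at the origin on the work surface. World frame = base frame: x ahead of the robot, y to its left, z up, the work surface at z = 0. Lengths are in m, angles in degrees, forces in N, time in s.
With the tool pointing down it reaches from about 0.4 to 0.825 m from the base axis. Payload 7 kg.
Tool frame: the origin (TCP) lies midway between the tips of the shut fingers; the grasp point (between the pads) lies 19 mm behind it; z points along the fingers, y is the direction in which the jaws open and shut (so a half turn about z gives the same grasp; the last joint's range is limited). The gripper opens to 88 mm and grips with 3 to 60 N. Pads are 19 mm wide; open, the fingers measure 130 mm over their backs; the gripper's body (78 mm by 193 mm) begins 47 mm behind the grasp point.
Start: joints at [82.855, 20.546, 0.682, 0, -70.136, -16.507], TCP at [0.271, 0.618, 0.227] pointing down, gripper open.
Joint ranges: [-176.03, 176.03], [-82.01, 121.73], [-58.28, 71.71], [-173.87, 95.51], [-174.79, -0.11], [-173.66, 173.66]. Speed limits (degrees/s): [136.94, 136.94, 172.46, 180, 180, 180].

INTERFACE

Orientations are given as [roll, pitch, yaw] about the fixed x, y, z axes, in that order (R = Rz(yaw) Ry(pitch) Rx(roll)).
In Python, from plant import sensors, cams, job gives the robot as it stands.
- The arm moves only by the tool move_arm, never from a script. Its argument "commands" is a list of rows, each a list of 7 numbers: the finger opening in cm, from 0 to 8.76, then the shift along the tool's x, y, z in cm, then the turn, a rotation vector about the tool's x, y, z in rad. In form: [[hand, x, y, z, wx, wy, wz], ...]. A call has exactly 8 rows; each row is the pose to reach, as a shift and turn from the pose commanded when the call began, along the tool's axes at that moment; what a row does not reach only later rows make up. A row lasts 1/8 s, in which the tool goes at most 62.5 mm and 10.7 degrees, less where a joint would pass 70% of its speed; a pose out of reach is approached as far as the arm can. A call with a gripper value outside its range is refused whole. The fingers move at their own pace and stop on an object; the grip force is fixed at half the most. Time passes only in rows, so rows that repeat a pose let the fingers close, or fill a call up. It gives the time, the measured TCP pose, the force and the opening at its end, in the units of the state.
- sensors.get_obs(): the state, without advancing time (a new reading comes with each control period).
- cams.snapshot(name): name is "side" or "top" or "wrist"; returns a dict with "frame" (480x640x3 uint8, red, green, blue), "camera_matrix" (3x3 intrinsics, pixels), "R" (3x3) and "t" (3): a world point X has camera coordinates R X + t. Camera axes: x right, y down, z forward; pixel columns grow to the right and rows downward; lengths in m; the calibration is good to about 2 mm. The wrist camera is an equidistant fisheye: a pixel r from the principal point sees the ray r / f radians off the axis. A picture is of the moment at which its call begins. There is no depth.
- job.close_job(): hands the job in, once; it reports no verdict.
The state is a dict: "clock": time; "joint_pos": joint angles; "qvel": joint speeds; "tau": joint torques, N m; "tool_pos": TCP position; "orientation": TCP orientation; "force": force on the tool from outside, world axes, zero at the start; "moment": the same for the moment, N m; "opening": finger opening in m.
Only numpy, scipy, OpenCV 4.12 (cv2) and the standard library are available. Lean on these libraries where they do the work, as an engineer would, in place of code of your own. Each camera call takes 0.05 s, during which the arm holds its last target.

## Working session

There is one attempt and no reset: what is moved stays moved. The work goes in short steps, Python scripts to look and compute and a tool call to move; the robot and the scene stay as the last step left them, time stands still between calls to the robot, and variables do not carry over. Pictures are saved under pics/ and viewed, and the job is handed in when it is done.

Besides the shell and the picture viewer there is one more tool, called after "Emit:" as name(argument=value, ...) on one line, values as JSON. move_arm: Moves the arm, as the interface text tells. Its arguments: {"type":"object","properties":{"commands":{"type":"array"}},"required":["commands"]}

```bash
mkdir -p pics; ls
cat > h.py <<'E'
import numpy as np,cv2
from plant import sensors,cams,job
def snap(n,f):
    s=cams.snapshot(n); cv2.imwrite('pics/'+f,cv2.cvtColor(s['frame'],cv2.COLOR_RGB2BGR))
    np.savez('pics/'+f[:-4]+'.npz',**s); return s
def ray(s,u,v,fish=False):
    K=s['camera_matrix'];R=s['R'];t=s['t']
    if fish:
        x=(u-K[0,2]);y=(v-K[1,2]);r=np.hypot(x,y);th=r/K[0,0]
        d=np.array([np.sin(th)*x/max(r,1e-9),np.sin(th)*y/max(r,1e-9),np.cos(th)])
    else: d=np.linalg.solve(K,[u,v,1.])
    return -R.T@t, R.T@d
def onz(s,u,v,z,fish=False):
    c,d=ray(s,u,v,fish); return c+d*(z-c[2])/d[2]
def proj(s,X):
    p=s['R']@np.array(X)+s['t']; q=s['camera_matrix']@p; return q[:2]/q[2]
E
python3 - <<'E'
from h import *
for n in('top','side','wrist'):
    s=snap(n,n+'0.png'); print(n,s['camera_matrix'].round(1).tolist(),(-s['R'].T@s['t']).round(3),s['R'][2].round(2))
print(sensors.get_obs())
E
```

```text
pics
top [[479.9, 0.0, 319.4], [0.0, 479.9, 232.0], [0.0, 0.0, 1.0]] [ 0.462 -0.146  0.945] [ 0.08 -0.03 -1.  ]
side [[469.5, 0.0, 315.0], [0.0, 469.5, 242.1], [0.0, 0.0, 1.0]] [ 0.181 -0.594  0.521] [ 0.49  0.63 -0.6 ]
wrist [[371.6, 0.0, 317.4], [0.0, 371.6, 238.4], [0.0, 0.0, 1.0]] [0.348 0.585 0.385] [-0.28  0.12 -0.95]
{'clock': 0.15, 'joint_pos': array([ 8.28537657e+01,  2.05799180e+01,  6.45402906e-01, -1.40054731e-02,
       -7.01357539e+01, -1.65080932e+01]), 'qvel': array([ 0.05985914, -0.14484297,  0.11143463,  0.09741599,  0.02987767,
       -0.01122382]), 'tau': array([-3.22022679e-03, -5.83271599e+01,  2.93289614e+01,  7.00115472e+00,
        8.79134343e-03, -1.08695576e-04]), 'tool_pos': array([0.27068883, 0.61793931, 0.22586026]), 'orientation': array([ 1.79928886e+02, -7.34355013e-03, -2.36590899e+01]), 'force': array([-0.20584164,  0.12570985, -0.35912923]), 'moment': array([-0.01266819, -0.03613252, -0.03216376]), 'opening': 0.08756321737223328}
```

View pics/top0.png

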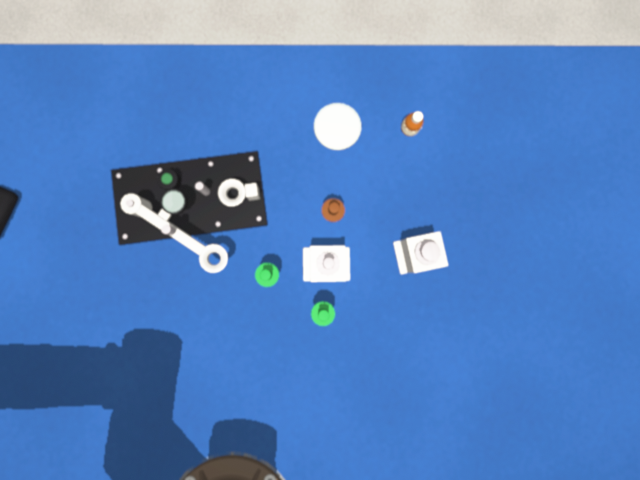

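View pics/side0.png

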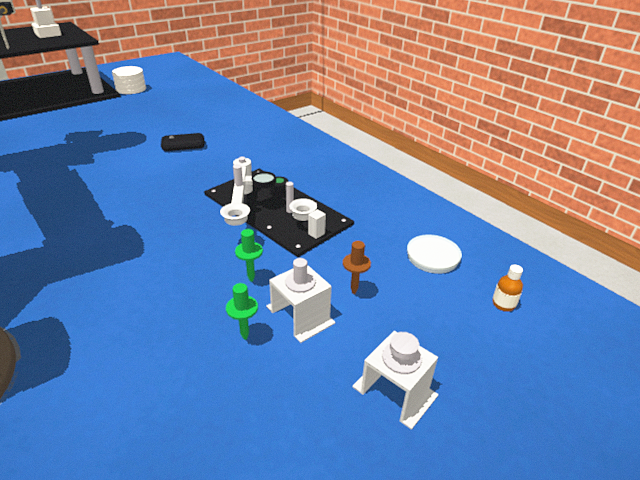

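View pics/wrist0.png

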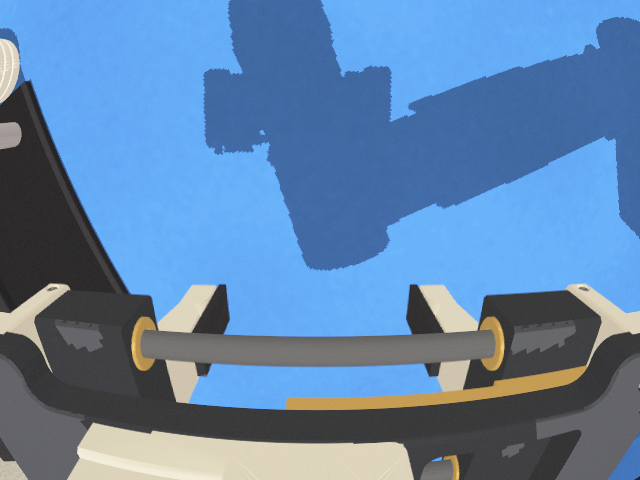

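Run:
```python
from h import *
s=np.load('pics/top0.npz')
im=cv2.imread('pics/top0.png')
cv2.imwrite('pics/t_rig.png',cv2.resize(im[140:290,100:290],None,fx=4,fy=4,interpolation=cv2.INTER_CUBIC))
cv2.imwrite('pics/t_pins.png',cv2.resize(im[190:340,250:450],None,fx=4,fy=4,interpolation=cv2.INTER_CUBIC))
im=cv2.imread('pics/side0.png')
cv2.imwrite('pics/s_rig.png',cv2.resize(im[140:260,195:365],None,fx=4.7,fy=4.7,interpolation=cv2.INTER_CUBIC))
cv2.imwrite('pics/s_pins.png',cv2.resize(im[220:430,210:450],None,fx=2.85,fy=2.85,interpolation=cv2.INTER_CUBIC))
for n,u,v,z in [('eye',213,259,.076),('bore',231,192,.055),('pivot',130,203,.084),('stud',165,229,.114),('pin',328,263,.105),('stub',428,250,.097)]: print(n,onz(s,u,v,z).round(4))
```

```text
eye [0.4855 0.0219 0.076 ]
bore [ 0.6105 -0.0066  0.055 ]
pivot [0.587  0.1688 0.084 ]
stud [0.537  0.0972 0.114 ]
pin [ 0.4757 -0.1837  0.105 ]
stub [ 0.497  -0.3624  0.097 ]
```

View pics/t_rig.png

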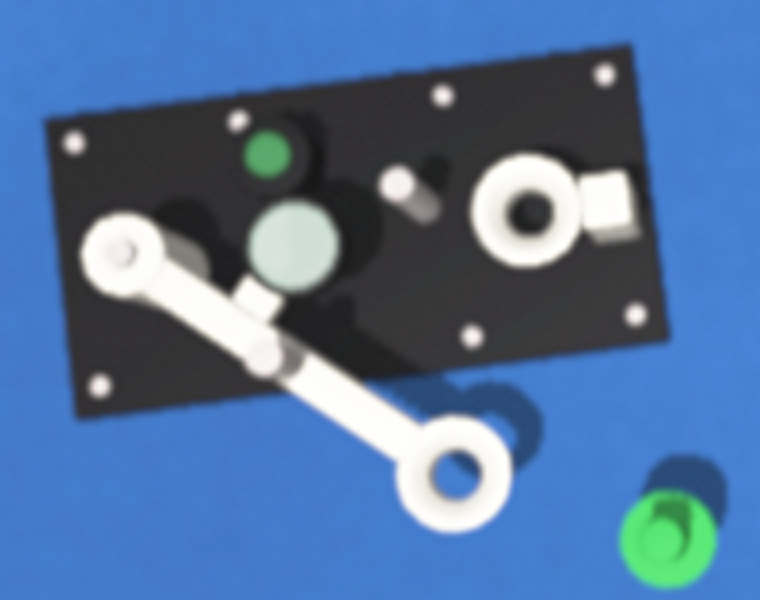

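View pics/t_pins.png

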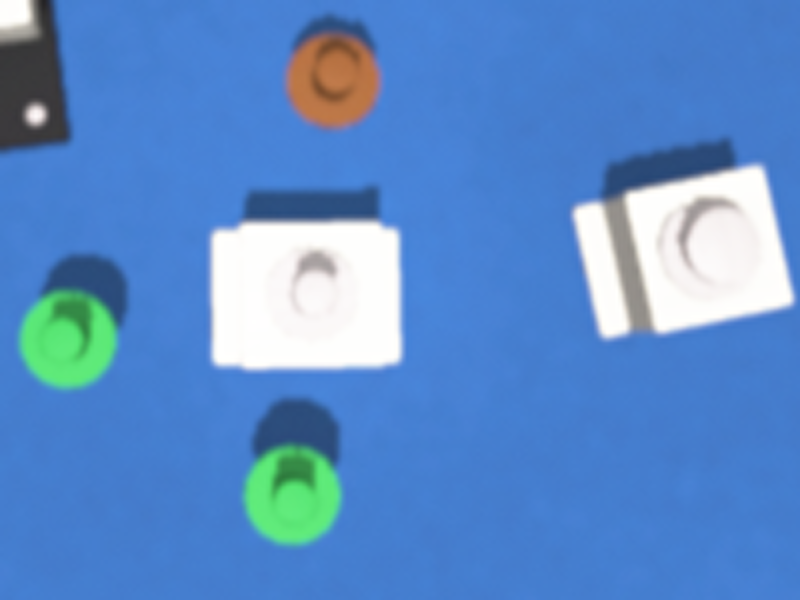

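View pics/s_rig.png

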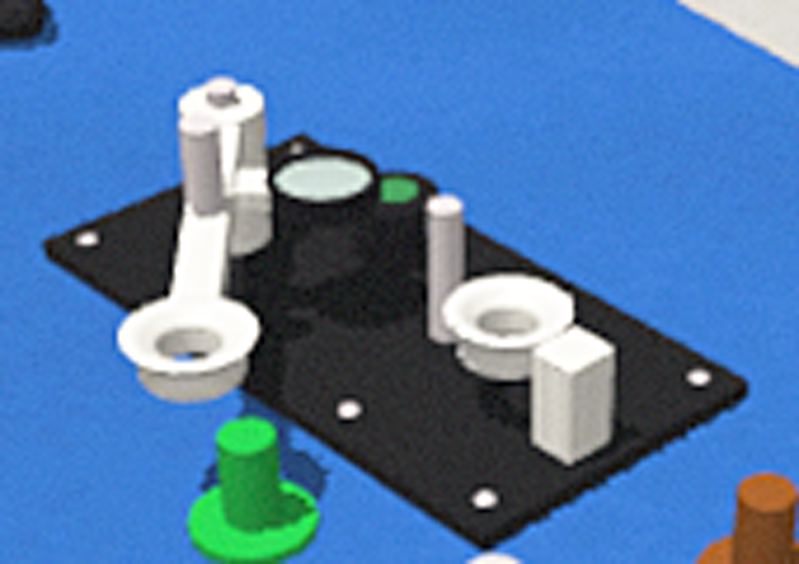

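View pics/s_pins.png

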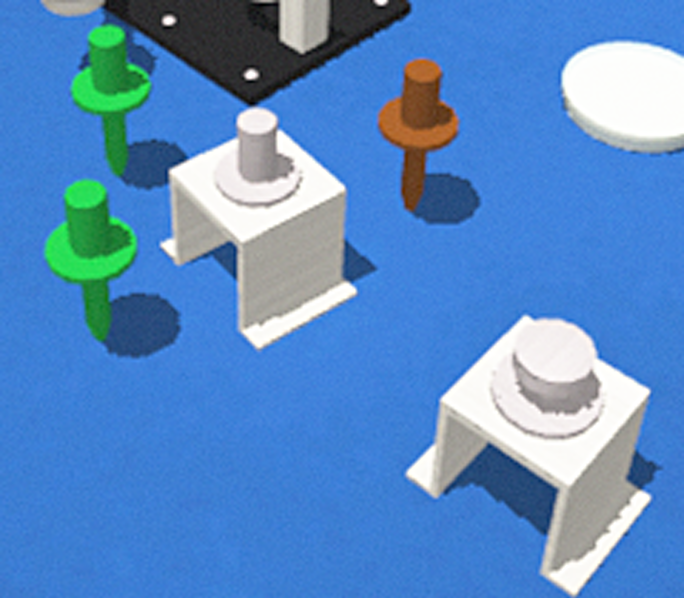

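```bash
cat >> h.py <<'E'
def tri(*obs):
    A=np.zeros((3,3));b=np.zeros(3)
    for s,u,v in obs:
        c,d=ray(s,u,v);d=d/np.linalg.norm(d);P=np.eye(3)-np.outer(d,d);A+=P;b+=P@c
    return np.linalg.solve(A,b)
from scipy.spatial.transform import Rotation as Ro
def Rt(yaw): return Ro.from_euler('xyz',[180,0,yaw],degrees=True)
def rel(p0,yaw0,targets,R0=None):
    """tool-frame shift cm and turn rad for world targets (x,y,z,yaw)"""
    R=Rt(yaw0) if R0 is None else R0
    for t in targets:
        d=R.inv().apply(np.array(t[:3])-p0)*100; w=(R.inv()*Rt(t[3])).as_rotvec()
        print(np.array(t).round(4),'->',d.round(2),w.round(3))
E
python3 - <<'E'
from h import *
T=np.load('pics/top0.npz');S=np.load('pics/side0.npz')
T=dict(T);S=dict(S)
def t4(u,v,o,f):return (u/f+o[0]-.5+.5/f,v/f+o[1]-.5+.5/f)
pts={'stud':((265,357),(200,122),.114),'eye':((455,474),(188,345),.076),'bore':((528,211),(510,320),.055),'pivot':((121,252),(220,98),.084)}
for k,(a,b,z) in pts.items():
    a=t4(*a,(100,140),4);b=t4(*b,(195,140),4.7)
    print(k,tri((T,*a),(S,*b)).round(4),onz(T,*a,z).round(4),onz(S,*b,z).round(4))
a=t4(315,295,(250,190),4);b=t4(259,118,(210,220),2.85)
print('pin',tri((T,*a),(S,*b)).round(4),onz(T,*a,.105).round(4),onz(S,*b,.105).round(4))
for a in((65,340),(294,500),(335,68)): a=t4(*a,(250,190),4);print(onz(T,*a,.099).round(3))
E
```

```text
stud [0.5373 0.0953 0.1149] [0.5372 0.0957 0.114 ] [0.5383 0.0967 0.114 ]
eye [0.4871 0.0224 0.0703] [0.4871 0.0212 0.076 ] [0.483  0.0147 0.076 ]
bore [ 0.611  -0.0073  0.0502] [ 0.6098 -0.0078  0.055 ] [ 0.607  -0.0135  0.055 ]
pivot [0.5881 0.1714 0.0781] [0.5877 0.169  0.084 ] [0.5823 0.1615 0.084 ]
pin [ 0.4759 -0.1849  0.1064] [ 0.4751 -0.1844  0.105 ] [ 0.4778 -0.1841  0.105 ]
[ 0.457 -0.075  0.099]
[ 0.386 -0.174  0.099]
[ 0.576 -0.195  0.099]
```

Run:
```python
from h import *
o=sensors.get_obs();p=o['tool_pos'];print(p,o['orientation'])
rel(p,-23.66,[(.43,.3,.227,-85),(.5375,.0957,.18,-124),(.5375,.0957,.085,-124)])
```

```text
[0.27068883 0.61793931 0.22586026] [ 1.79928886e+02 -7.34355013e-03 -2.36590899e+01]
[  0.43    0.3     0.227 -85.   ] -> [27.35 22.73 -0.11] [ 0.    -0.     1.071]
[ 5.375e-01  9.570e-02  1.800e-01 -1.240e+02] -> [45.4  37.13  4.59] [-0.    -0.     1.751]
[ 5.375e-01  9.570e-02  8.500e-02 -1.240e+02] -> [45.4  37.13 14.09] [-0.    -0.     1.751]
```

Emit:
move_arm(commands=[[5,4.4,3.6,0,0,0,0.17],[5,8.8,7.2,0,0,0,0.34],[5,13.2,10.8,0,0,0,0.51],[5,17.6,14.4,0,0,0,0.68],[5,22,18,0,0,0,0.85],[5,26.4,21.6,0,0,0,1.02],[5,30.8,25.2,0,0,0,1.19],[5,35.2,28.8,0,0,0,1.36]])

```text
clock: 1.15
tool_pos: [0.4781, 0.2115, 0.2267]
orientation: [-180.0, 0.0, -101.9]
force: [0.8, 0.9, -0.0]
opening: 0.0504
```

Run:
```python
from h import *
o=sensors.get_obs();p=o['tool_pos'];print(p,o['orientation'],o['clock'])
rel(p,-23.66-np.degrees(1.36),[(.5375,.0957,.16,-124)])
```

```text
[0.47810561 0.21151855 0.22665585] [-1.79995239e+02  1.25659335e-02 -1.01876179e+02] 1.15
[ 5.375e-01  9.570e-02  1.600e-01 -1.240e+02] -> [10.15 -8.14  6.67] [-0.    -0.     0.391]
```

Emit:
move_arm(commands=[[5,2.5,-2,0,0,0,0.1],[5,5,-4,1,0,0,0.2],[5,7.5,-6,3,0,0,0.3],[5,10.2,-8.1,5,0,0,0.39],[5,10.2,-8.1,6.6,0,0,0.39],[5,10.2,-8.1,6.6,0,0,0.39],[5,10.2,-8.1,6.6,0,0,0.39],[5,10.2,-8.1,6.6,0,0,0.39]])

```text
clock: 2.15
tool_pos: [0.5369, 0.0979, 0.1615]
orientation: [-180.0, 0.1, -123.8]
force: [-0.2, -0.4, 0.9]
opening: 0.0501
```

Run:
```python
from h import *
o=sensors.get_obs();p=o['tool_pos'];print(p,o['orientation'],o['clock'],o['force'])
s=snap('wrist','w1.png');snap('top','top1.png');snap('side','side1.png')
```

```text
[0.53688377 0.09792643 0.16149095] [-1.79953747e+02  7.97990988e-02 -1.23841172e+02] 2.15 [-0.20103287 -0.39756343  0.90651035]
```

View pics/w1.png

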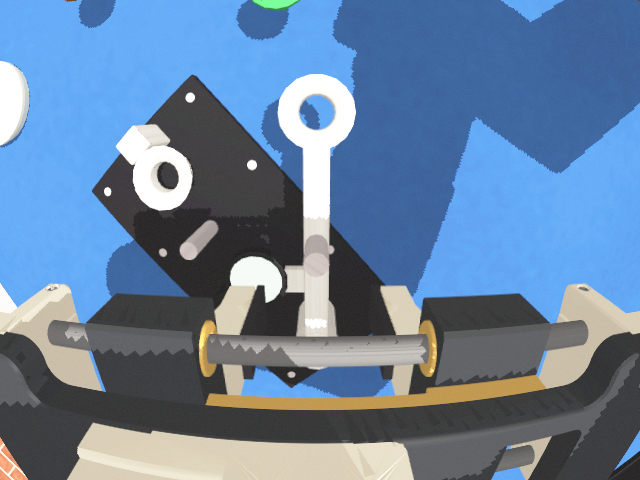

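View pics/side1.png

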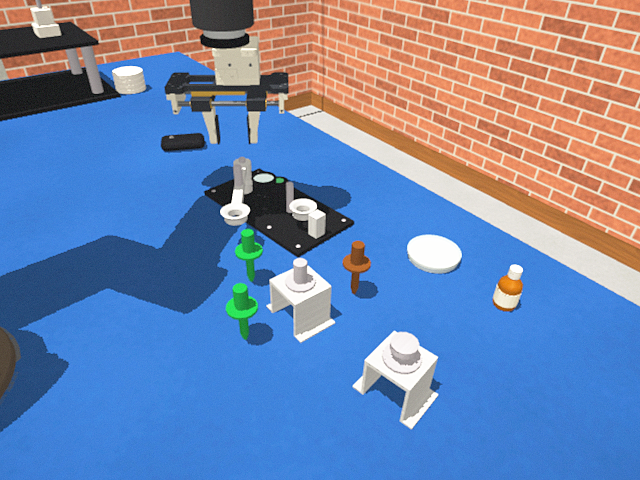

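Run:
```python
from h import *
s=dict(np.load('pics/w1.npz'))
im=cv2.imread('pics/w1.png');cv2.imwrite('pics/w1c.png',cv2.resize(im[60:400,90:420],None,fx=1.75,fy=1.75))
for n,u,v,z in[('stud',316,264,.114),('eye',316,111,.076),('bore',163,178,.055)]:print(n,onz(s,u,v,z,True).round(4))
```

```text
stud [0.5382 0.0976 0.114 ]
eye [0.488  0.0226 0.076 ]
bore [ 0.61   -0.0052  0.055 ]
```

View pics/w1c.png

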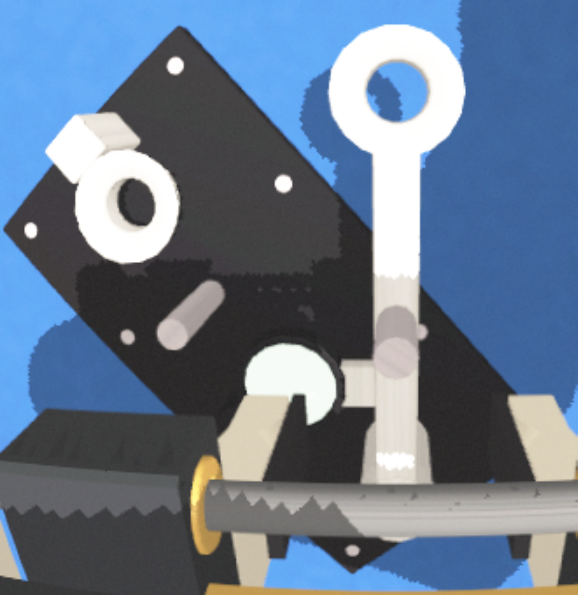

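Emit:
move_arm(commands=[[5,0,0,3,0,0,0],[5,0,0,6,0,0,0],[4,0,0,7.6,0,0,0],[3,0,0,7.6,0,0,0],[3,0,0,7.6,0,0,0],[3,0,0,7.6,0,0,0],[3,0,0,7.6,0,0,0],[3,0,0,7.6,0,0,0]])

```text
clock: 3.3
tool_pos: [0.5368, 0.0971, 0.085]
orientation: [-180.0, 0.0, -123.9]
force: [0.0, -0.1, 0.3]
opening: 0.0299
```

Run:
```python
from h import *
o=sensors.get_obs();print(o['tool_pos'],o['orientation'],o['force'],o['opening'])
for d in range(5,46,5):
    a=np.radians(d);f=min(1,d/5)*.7;print(d,(9*np.cos(a)-f*np.sin(a)-9).round(2),(-9*np.sin(a)-f*np.cos(a)).round(2),(-a).round(3))
```

```text
[0.53675547 0.09714251 0.08495823] [-1.79980955e+02  3.59987959e-02 -1.23919402e+02] [ 0.01644299 -0.1204323   0.33123903] 0.02989923875388652
5 -0.1 -1.48 -0.087
10 -0.26 -2.25 -0.175
15 -0.49 -3.01 -0.262
20 -0.78 -3.74 -0.349
25 -1.14 -4.44 -0.436
30 -1.56 -5.11 -0.524
35 -2.03 -5.74 -0.611
40 -2.56 -6.32 -0.698
45 -3.13 -6.86 -0.785
```

Emit:
move_arm(commands=[[3,0,-0.6,0,0,0,0],[3,-0.1,-1.5,0,0,0,-0.087],[3,-0.26,-2.25,0,0,0,-0.175],[3,-0.5,-3.0,0,0,0,-0.26],[3,-0.78,-3.74,0,0,0,-0.35],[3,-1.14,-4.44,0,0,0,-0.436],[3,-1.56,-5.1,0,0,0,-0.52],[3,-1.9,-5.5,0,0,0,-0.58]])

```text
clock: 4.3
tool_pos: [0.5929, 0.0816, 0.0843]
orientation: [179.9, -0.0, -90.6]
force: [-0.9, -1.5, 0.8]
opening: 0.0298
```

Run:
```python
from h import *
o=sensors.get_obs();print(o['tool_pos'],o['orientation'],o['force'],o['opening'])
snap('wrist','w2.png');snap('top','top2.png')
```

```text
[0.59294313 0.0815781  0.08429285] [ 1.79940272e+02 -3.32144133e-02 -9.05733587e+01] [-0.87745204 -1.46586968  0.7637819 ] 0.029784596443200907
```

View pics/w2.png

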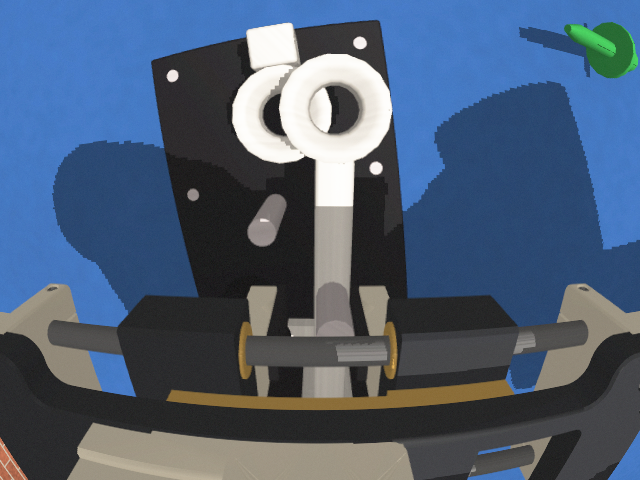

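Emit:
move_arm(commands=[[3,-0.03,-0.3,0,0,0,-0.035],[3,-0.07,-0.6,0,0,0,-0.07],[3,-0.11,-0.8,0,0,0,-0.09],[3,-0.14,-0.95,0,0,0,-0.105],[3,-0.16,-1.05,0,0,0,-0.12],[3,-0.17,-1.15,0,0,0,-0.13],[3,-0.19,-1.25,0,0,0,-0.14],[3,-0.19,-1.25,0,0,0,-0.14]])

```text
clock: 5.4
tool_pos: [0.6055, 0.084, 0.0846]
orientation: [-180.0, 0.0, -82.7]
force: [-1.4, -0.7, -0.3]
opening: 0.0306
```

Run:
```python
from h import *
o=sensors.get_obs();print(o['tool_pos'],o['orientation'],o['force'],o['opening'])
snap('wrist','w3.png');
```

```text
[0.60553695 0.08398746 0.08460695] [-1.79982519e+02  4.31793761e-03 -8.26573917e+01] [-1.41521876 -0.72153914 -0.2599181 ] 0.030603378832918478
```

View pics/w3.png

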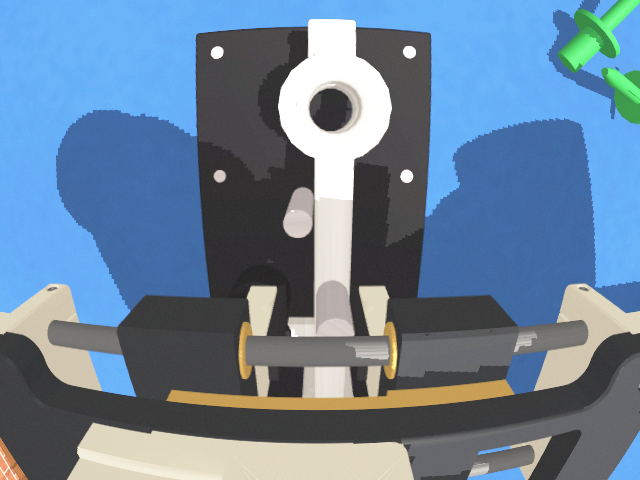

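Emit:
move_arm(commands=[[3,0,-0.05,0,0,0,0],[3,0,-0.1,0,0,0,0],[3,0,-0.15,0,0,0,0],[3,0,-0.2,0,0,0,0],[3,0,-0.2,0,0,0,0],[3,0,-0.2,0,0,0,0],[3,0,-0.2,0,0,0,0],[3,0,-0.2,0,0,0,0]])

```text
clock: 6.45
tool_pos: [0.606, 0.084, 0.0845]
orientation: [179.9, -0.0, -82.7]
force: [-6.9, 1.3, 4.5]
opening: 0.0301
```

Emit:
move_arm(commands=[[3,0,-0.05,0,0,0,0],[3,0,-0.1,0,0,0,0],[3,0,-0.15,0,0,0,0],[3,0,-0.15,0,0,0,0],[3,0,-0.15,0,0,0,0],[3,0,-0.15,0,0,0,0],[3,0,-0.15,0,0,0,0],[3,0,-0.15,0,0,0,0]])

```text
clock: 7.45
tool_pos: [0.606, 0.0839, 0.0844]
orientation: [179.7, -0.0, -82.7]
force: [-12.2, 1.5, 9.1]
opening: 0.0302
```

Run:
```python
from h import *
o=sensors.get_obs();print(o['tool_pos'],o['orientation'],o['force'],o['opening'])
s=snap('wrist','w4.png')
im=cv2.imread('pics/w4.png')
cv2.imwrite('pics/w4c.png',cv2.resize(im[0:240,230:430],None,fx=2.5,fy=2.5,interpolation=cv2.INTER_CUBIC))
```

```text
[0.60604755 0.08394736 0.08440919] [ 1.79725931e+02 -1.62297976e-02 -8.26939434e+01] [-12.16286745   1.51151261   9.12372081] 0.030166727563833685
```

View pics/w4c.png

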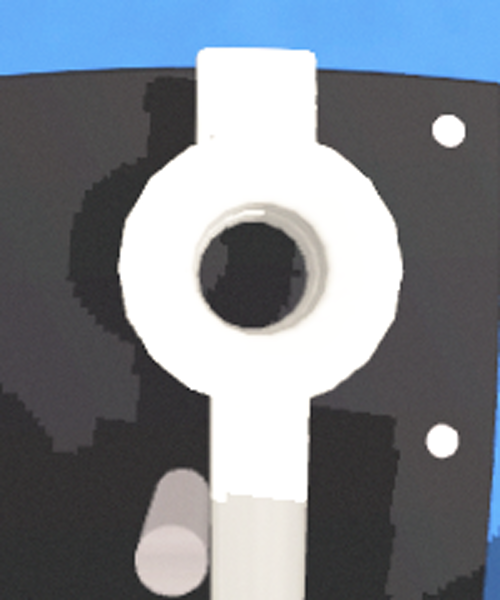

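Emit:
move_arm(commands=[[3,0,0.35,0,0,0,0],[3.5,0,0.8,0,0,0,0],[4,0,0.8,0,0,0,0],[4.5,0,0.8,0,0,0,0],[5,0,0.8,0,0,0,0],[5,0,0.8,-3,0,0,0],[5,0,0.8,-8,0,0,0],[5,0,0.8,-13,0,0,0]])

```text
clock: 8.5
tool_pos: [0.6008, 0.0832, 0.2158]
orientation: [180.0, -0.0, -82.7]
force: [1.1, 1.3, 0.3]
opening: 0.0498
```

Run:
```python
from h import *
o=sensors.get_obs();print(o['tool_pos'],o['orientation'],o['force'],o['opening'])
rel(o['tool_pos'],-82.6,[(.476,-.1845,.20,-82.6)])
```

```text
[0.60078275 0.08318267 0.21578354] [ 1.79965525e+02 -1.85818178e-02 -8.26666832e+01] [1.13645937 1.32998451 0.3139184 ] 0.04982725270536835
[  0.476   -0.1845   0.2    -82.6   ] -> [24.94 15.82  1.58] [0. 0. 0.]
```

Emit:
move_arm(commands=[[5,4,2.5,0,0,0,0],[5,8,5,0,0,0,0],[5,12.5,8,0,0,0,0],[5,17,11,0,0,0,0],[5,21,13.5,0,0,0,0],[5,24.9,15.8,1,0,0,0],[5,24.9,15.8,3,0,0,0],[5,24.9,15.8,5,0,0,0]])

```text
clock: 9.5
tool_pos: [0.4758, -0.1846, 0.1643]
orientation: [-179.9, -0.0, -82.8]
force: [0.2, -0.4, 0.2]
opening: 0.0498
```

Run:
```python
from h import *
o=sensors.get_obs();print(o['tool_pos'],o['orientation'],o['force'],o['opening'])
s=snap('wrist','w5.png');snap('top','top5.png')
```

```text
[ 0.47579736 -0.18459258  0.16430456] [-1.79946183e+02 -6.27261689e-03 -8.27591931e+01] [ 0.22319695 -0.40953575  0.1839357 ] 0.049768436156319054
```

View pics/w5.png

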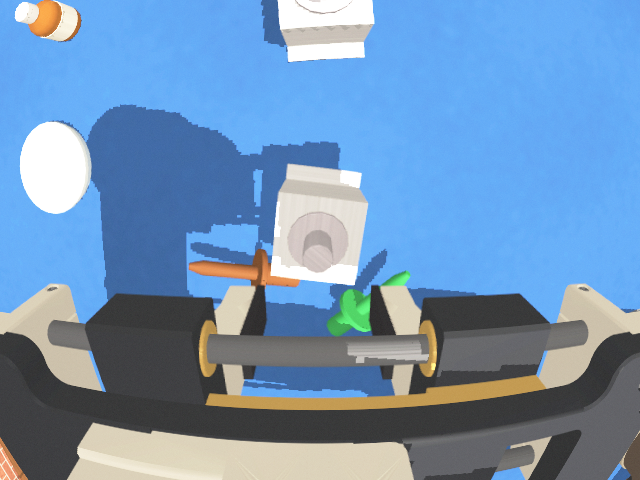

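View pics/top5.png

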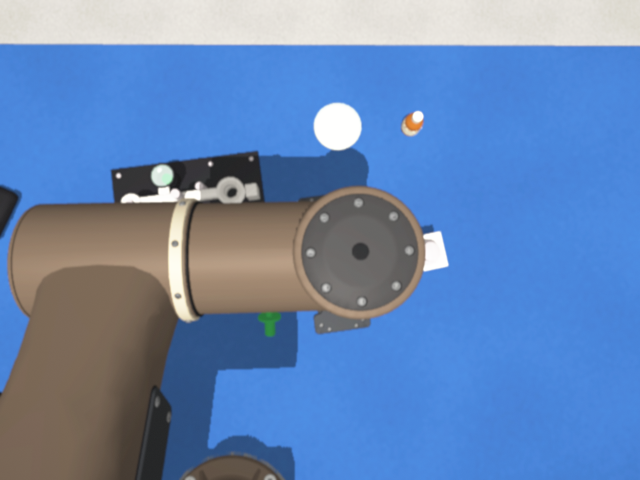

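Run:
```python
from h import *
s=snap('side','side5.png')
w=dict(np.load('pics/w5.npz'))
for u,v,z in[(318,259,.105),(318,240,.071)]:print(onz(w,u,v,z,True).round(4))
```

```text
[ 0.4765 -0.1833  0.105 ]
[ 0.4766 -0.1848  0.071 ]
```

View pics/side5.png

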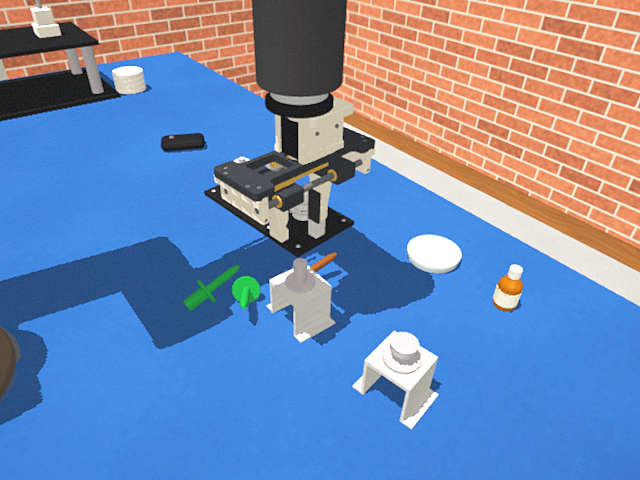

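Emit:
move_arm(commands=[[5,0,-0.06,3,0,0,0],[5,0,-0.06,6,0,0,0],[5,0,-0.06,8,0,0,0],[5,0,-0.06,8.8,0,0,0],[5,0,-0.06,8.8,0,0,0],[3,0,-0.06,8.8,0,0,0],[1,0,-0.06,8.8,0,0,0],[0.5,0,-0.06,8.8,0,0,0]])

```text
clock: 10.65
tool_pos: [0.4769, -0.1837, 0.0771]
orientation: [-179.9, -0.0, -82.7]
force: [0.0, -0.6, 0.5]
opening: 0.0258
```

Emit:
move_arm(commands=[[0.5,0,0,0,0,0,0],[0.5,0,0,0,0,0,0],[0.5,0,0,0,0,0,0],[0.5,0,0,0,0,0,0],[0.5,0,0,0,0,0,0],[0.5,0,0,0,0,0,0],[0.5,0,0,0,0,0,0],[0.5,0,0,0,0,0,0]])

```text
clock: 11.65
tool_pos: [0.4765, -0.1838, 0.0769]
orientation: [180.0, -0.0, -82.7]
force: [-1.7, 0.9, 5.9]
opening: 0.0195
```

Emit:
move_arm(commands=[[0.5,0,0,-1,0,0,0],[0.5,0,0,-3,0,0,0],[0.5,0,0,-6,0,0,0],[0.5,0,0,-10,0,0,0],[0.5,0,0,-13,0,0,0],[0.5,0,0,-14,0,0,0],[0.5,0,0,-14,0,0,0],[0.5,0,0,-14,0,0,0]])

```text
clock: 12.65
tool_pos: [0.4757, -0.1836, 0.2151]
orientation: [179.9, 0.0, -82.7]
force: [-0.0, -0.3, -2.0]
opening: 0.0192
```

Run:
```python
from h import *
o=sensors.get_obs();print(o['tool_pos'],o['orientation'],o['force'],o['opening'])
s=snap('side','side6.png');t=snap('top','top6.png')
im=cv2.imread('pics/side6.png');cv2.imwrite('pics/s6c.png',cv2.resize(im[140:340,190:390],None,fx=3,fy=3,interpolation=cv2.INTER_CUBIC))
im=cv2.imread('pics/top6.png');cv2.imwrite('pics/t6c.png',cv2.resize(im[140:290,100:300],None,fx=4,fy=4,interpolation=cv2.INTER_CUBIC))
```

```text
[ 0.4756911  -0.18355598  0.21505486] [ 1.79864932e+02  4.29090244e-02 -8.26793614e+01] [-0.03774253 -0.31766811 -2.02528786] 0.019225906620986003
```

View pics/s6c.png

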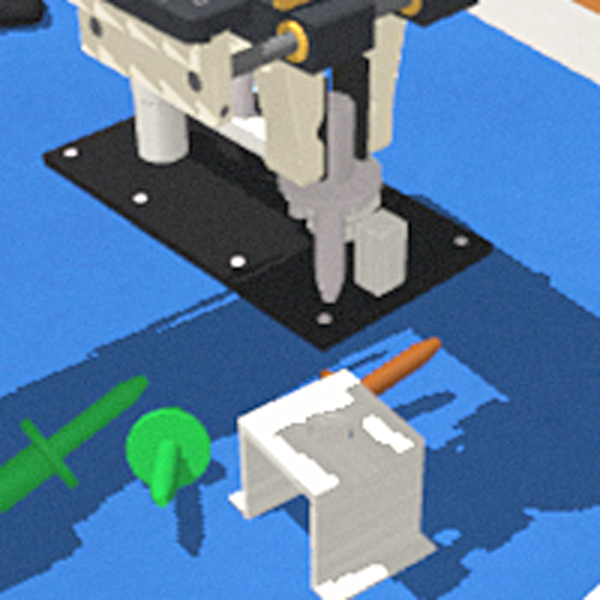

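View pics/t6c.png

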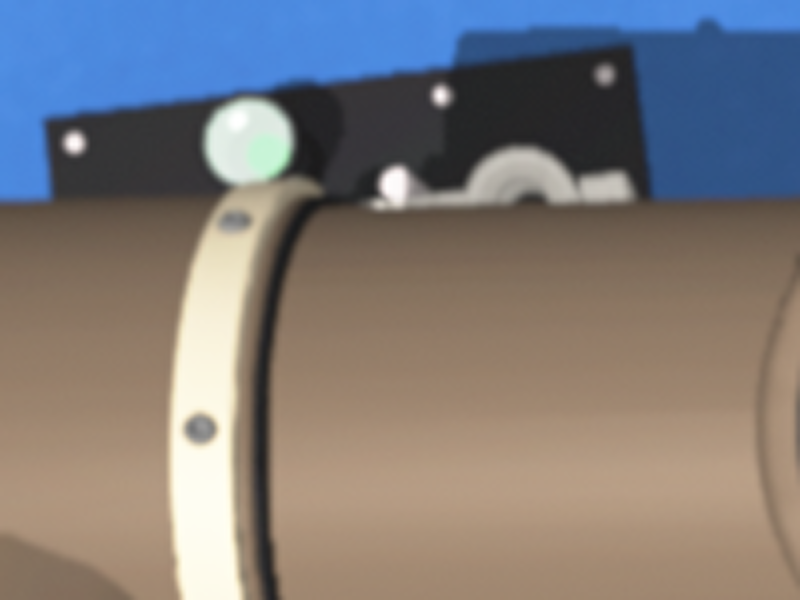

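Run:
```python
from h import *
w=dict(np.load('pics/w4.npz'))
f=lambda u,v:(u/2.5+230-.3,v/2.5-.3)
# outer rim of eye z .076: left,right,bottom-ish ; sample points
pts=[(119,268),(402,270),(140,180),(385,180),(205,390),(318,390),(150,350),(370,350)]
P=np.array([onz(w,*f(*p),.076,True)[:2] for p in pts])
A=np.c_[2*P,np.ones(len(P))];c=np.linalg.lstsq(A,(P**2).sum(1),rcond=None)[0]
print('outer',c[:2],np.sqrt(c[2]+c[:2]@c[:2]))
# bottom hole of throat: inner dark ellipse
for p,z in[((262,268),.076),((252,277),.055)]:print(onz(w,*f(*p),z,True))
t=dict(np.load('pics/top5.npz'))
im=cv2.imread('pics/top5.png');cv2.imwrite('pics/t5c.png',cv2.resize(im[165:215,200:270],None,fx=10,fy=10,interpolation=cv2.INTER_CUBIC))
```

```text
outer [ 0.6113397  -0.00804035] 0.025835231232039853
[ 0.61109718 -0.00607896  0.076     ]
[ 0.6119066  -0.00501685  0.055     ]
```

View pics/t5c.png

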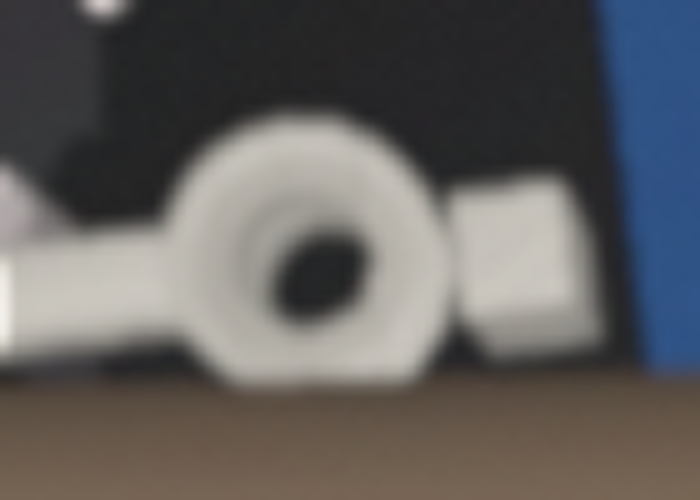

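Run:
```python
from h import *
t=dict(np.load('pics/top5.npz'));print(onz(t,230.25,190.05,.076))
s=dict(np.load('pics/side6.npz'))
# pin tip in hand: predicted vs seen
o=sensors.get_obs();p=o['tool_pos']
print(proj(s,[p[0],p[1],p[2]-.071]),'seen',(332/3+190,303/3+140))
print(proj(s,[p[0],p[1],p[2]-.006]),'flange seen',(330/3+190,186/3+140))
rel(p,-82.68,[(.6112,-.0078,p[2],-82.5)])
```

```text
[ 0.61064085 -0.0085197   0.076     ]
[299.18851737 238.86824458] seen (300.6666666666667, 241.0)
[299.14532018 197.51016161] flange seen (300.0, 202.0)
[ 6.112e-01 -7.800e-03  2.152e-01 -8.250e+01] -> [-15.72 -15.66  -0.  ] [ 0.     0.    -0.003]
```

Emit:
move_arm(commands=[[0.5,-2,-2,0,0,0,0],[0.5,-5,-5,0,0,0,0],[0.5,-8,-8,0,0,0,0],[0.5,-11,-11,0,0,0,0],[0.5,-14,-13.9,0,0,0,0],[0.5,-15.7,-15.6,0,0,0,0],[0.5,-15.7,-15.6,0,0,0,0],[0.5,-15.7,-15.6,0,0,0,0]])

```text
clock: 13.75
tool_pos: [0.6106, -0.0085, 0.216]
orientation: [179.9, -0.0, -82.7]
force: [0.3, 0.2, -2.4]
opening: 0.0189
```

Run:
```python
from h import *
o=sensors.get_obs();p=o['tool_pos'];print(p,o['orientation'],o['force'],o['opening'])
rel(p,-82.68,[(.611,-.0082,p[2],-82.68)])
s=snap('side','side7.png');snap('wrist','w7.png')
im=cv2.imread('pics/side7.png');cv2.imwrite('pics/s7c.png',cv2.resize(im[90:260,210:390],None,fx=3.4,fy=3.4,interpolation=cv2.INTER_CUBIC))
```

```text
[ 0.61062105 -0.00854937  0.21596598] [ 1.79918704e+02 -1.02928294e-02 -8.26758765e+01] [ 0.29385131  0.17270468 -2.40749528] 0.018877572416943312
[ 6.110e-01 -8.200e-03  2.160e-01 -8.268e+01] -> [-0.03 -0.04 -0.  ] [0. 0. 0.]
```

View pics/s7c.png

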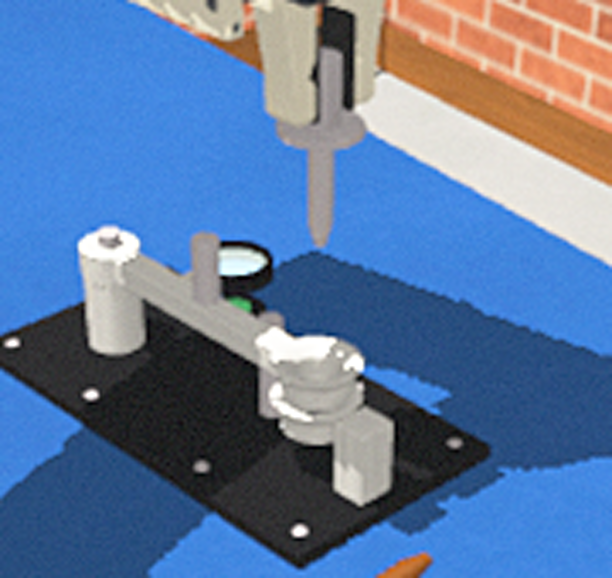

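View pics/w7.png

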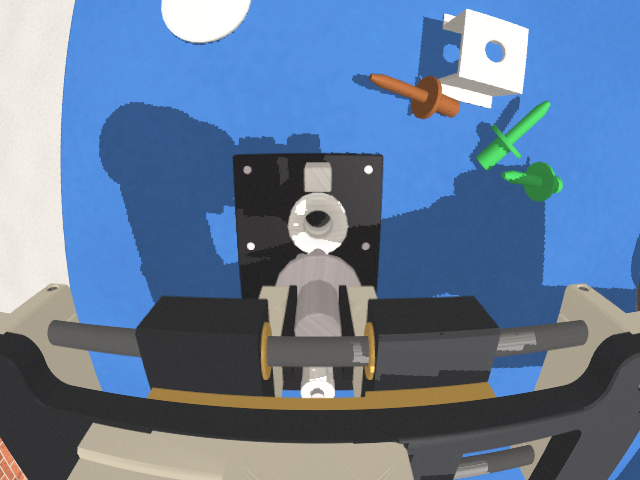

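Emit:
move_arm(commands=[[0.5,-0.03,-0.03,2,0,0,0],[0.5,-0.03,-0.03,4,0,0,0],[0.5,-0.03,-0.03,6,0,0,0],[0.5,-0.03,-0.03,7,0,0,0],[0.5,-0.03,-0.03,7.5,0,0,0],[0.5,-0.03,-0.03,8,0,0,0],[0.5,-0.03,-0.03,8.5,0,0,0],[0.5,-0.03,-0.03,8.5,0,0,0]])

```text
clock: 14.85
tool_pos: [0.6114, -0.0078, 0.1314]
orientation: [180.0, -0.0, -82.7]
force: [-0.1, -0.3, -2.5]
opening: 0.0192
```

Run:
```python
from h import *
o=sensors.get_obs();p=o['tool_pos'];print(p,o['orientation'],o['force'],o['moment'])
s=snap('side','side8.png');snap('wrist','w8.png')
im=cv2.imread('pics/side8.png');cv2.imwrite('pics/s8c.png',cv2.resize(im[120:240,230:370],None,fx=4.8,fy=4.8,interpolation=cv2.INTER_CUBIC))
```

```text
[ 0.61136347 -0.00775302  0.1313834 ] [ 1.79980524e+02 -1.37615835e-03 -8.26646203e+01] [-0.1117126  -0.34837167 -2.46660937] [ 0.04861032 -0.01688919 -0.00126773]
```

View pics/s8c.png

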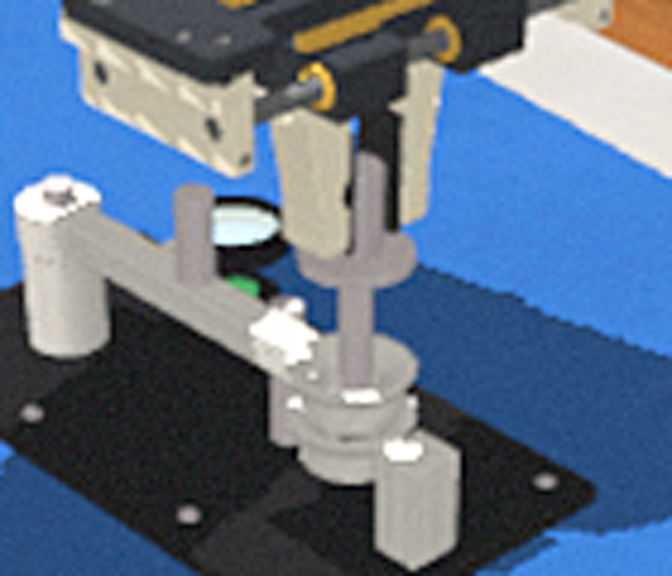

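Emit:
move_arm(commands=[[0.5,0,0,0.6,0,0,0],[0.5,0,0,1.2,0,0,0],[0.5,0,0,1.8,0,0,0],[0.5,0,0,2.4,0,0,0],[0.5,0,0,3,0,0,0],[0.5,0,0,3.6,0,0,0],[0.5,0,0,4.1,0,0,0],[0.5,0,0,4.3,0,0,0]])

```text
clock: 15.95
tool_pos: [0.6114, -0.0078, 0.0881]
orientation: [180.0, -0.0, -82.7]
force: [-0.1, 0.5, -1.9]
opening: 0.0193
```

Emit:
move_arm(commands=[[0.5,0,0,0.05,0,0,0],[0.5,0,0,0.1,0,0,0],[0.5,0,0,0.15,0,0,0],[0.5,0,0,0.15,0,0,0],[0.5,0,0,0.15,0,0,0],[0.5,0,0,0.15,0,0,0],[0.5,0,0,0.15,0,0,0],[0.5,0,0,0.15,0,0,0]])

```text
clock: 16.95
tool_pos: [0.6115, -0.0078, 0.0871]
orientation: [-180.0, 0.0, -82.7]
force: [-0.6, 0.3, -2.2]
opening: 0.0193
```

Run:
```python
from h import *
o=sensors.get_obs();p=o['tool_pos'];print(p,o['orientation'],o['force'],o['moment'])
s=snap('side','side9.png');snap('wrist','w9.png')
im=cv2.imread('pics/side9.png');cv2.imwrite('pics/s9c.png',cv2.resize(im[120:240,230:370],None,fx=4.8,fy=4.8,interpolation=cv2.INTER_CUBIC))
```

```text
[ 0.61148977 -0.00777598  0.08707536] [-1.79999738e+02  7.49880180e-04 -8.26697462e+01] [-0.63159182  0.27029048 -2.17379912] [ 0.09197633 -0.03897185  0.0480479 ]
```

View pics/s9c.png

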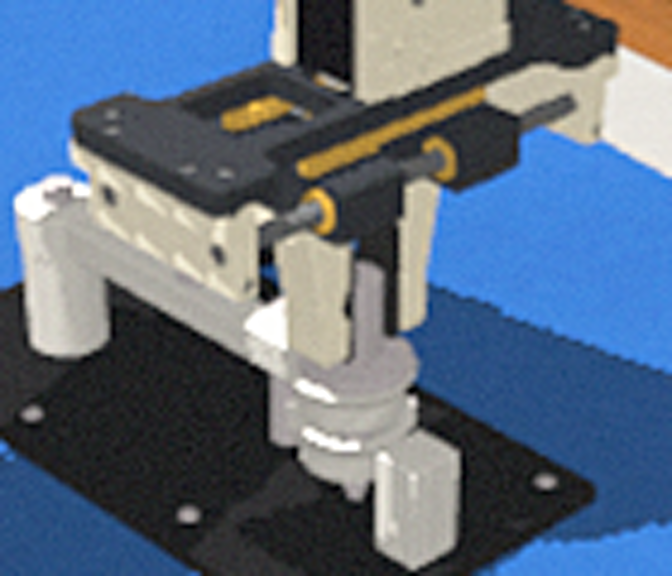

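Emit:
move_arm(commands=[[0.5,0,0,0.03,0,0,0],[0.5,0,0,0.06,0,0,0],[0.5,0,0,0.09,0,0,0],[0.5,0,0,0.12,0,0,0],[0.5,0,0,0.12,0,0,0],[0.5,0,0,0.12,0,0,0],[0.5,0,0,0.12,0,0,0],[0.5,0,0,0.12,0,0,0]])

```text
clock: 18.05
tool_pos: [0.6116, -0.0078, 0.0868]
orientation: [-180.0, -0.0, -82.6]
force: [-4.2, 0.9, 8.1]
opening: 0.0193
```

Emit:
move_arm(commands=[[1.9,0,0,-0.05,0,0,0],[2.2,0,0,-0.1,0,0,0],[3,0,0,-0.1,0,0,0],[4,0,0,-0.1,0,0,0],[5,0,0,-0.1,0,0,0],[5,0,0,-0.1,0,0,0],[5,0,0,-0.1,0,0,0],[5,0,0,-0.1,0,0,0]])

```text
clock: 19.05
tool_pos: [0.6115, -0.0078, 0.0869]
orientation: [-180.0, -0.0, -82.7]
force: [-0.6, 0.1, -0.1]
opening: 0.0501
```

Emit:
move_arm(commands=[[5,0,0,-1,0,0,0],[5,0,0,-3,0,0,0],[5,0,0,-6,0,0,0],[5,0,0,-10,0,0,0],[5,0,3,-13,0,0,0],[5,0,9,-13,0,0,0],[5,0,15,-13,0,0,0],[5,0,18,-13,0,0,0]])

```text
clock: 20.05
tool_pos: [0.4305, -0.0313, 0.2178]
orientation: [-179.9, 0.0, -82.7]
force: [0.4, 0.0, 0.7]
opening: 0.0501
```

Run:
```python
from h import *
o=sensors.get_obs();p=o['tool_pos'];print(p,o['force'],o['clock'])
s=snap('side','side10.png');t=snap('top','top10.png')
a=cv2.imread('pics/side10.png');b=cv2.imread('pics/top10.png')
cv2.imwrite('pics/f10.png',np.hstack([cv2.resize(a[130:270,200:340],(390,390),interpolation=cv2.INTER_CUBIC),cv2.resize(b[140:280,110:250],(390,390),interpolation=cv2.INTER_CUBIC)]))
print(proj(s,[.611,-.008,.115]),proj(s,[.611,-.008,.016]))
```

```text
[ 0.43045916 -0.03131953  0.21777453] [0.40880512 0.0068325  0.67650338] 20.05
[303.25621751 176.84448594] [303.02571102 223.14055893]
```

View pics/f10.png

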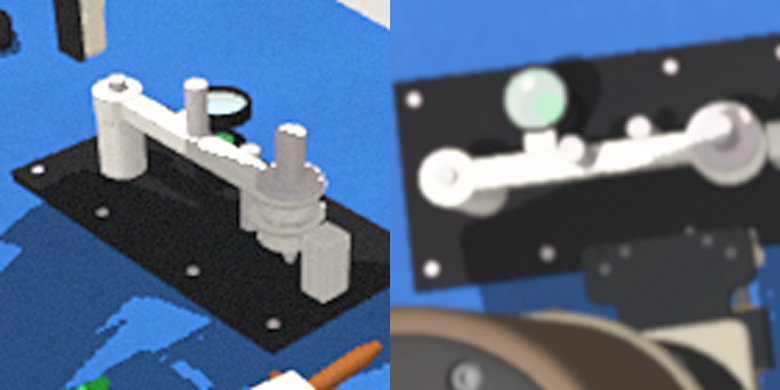

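View pics/side10.png

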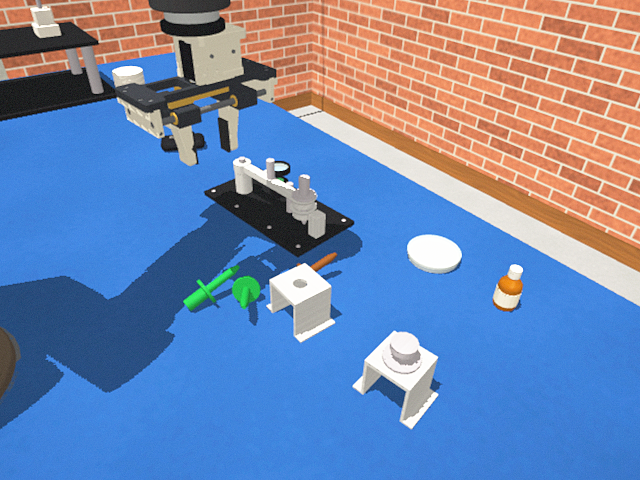

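Run:
```python
from h import *
print(job.close_job())
```

```text
the job is handed in; nothing more can be done
None
```

The lens arm is back against its stop, and the long slim pin is down through both holes with its flange on the eye. I let go and handed the job in at about 20 s of the 61 s allowed.

- **Swinging the arm home:** I pushed the arm by its stud. At the stop the push force rose to 12 N with almost no further movement, and the wrist picture showed the arm against the post and the eye over the knuckle.
- **Seating the pin:** I lowered it without contact until the flange met the eye, where I read about 8 N upward. The tip showed below the knuckle just before it seated.
- **Last checks:** After release the side view shows the pin upright, with its top at about pixel (304, 176); I expected (303, 177). The arm is still home, the gripper is clear, and the short thick pin is still in its stand.
- **Decoys fell over:** The brown and green decoy pins were standing on their tips and toppled early in the run. I never aimed the gripper at them or felt any contact, so I believe they fell by themselves. In the last pictures they lie on the work surface; nothing was seen to fall off it.

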